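Hold the magnifier over the largest coin

ROBOT

A 7-joint arm with a two-finger parallel gripper is mounted at the origin on the work surface. World frame = base frame: x ahead of the robot, y to its left, z up, the work surface at z = 0. Lengths are in m, angles in rad, forces in N, time in s.
With the tool pointing down it reaches from about 0.35 to 0.9 m from the base axis. Payload 8.1 kg.
Tool frame: the origin (TCP) lies between the finger pads; the fingertips stand ahead of it and the grasp point (between the pads) is the TCP (arm.nose_length is the z of the fingertips in the tool frame, in m); z points along the fingers, y is the line along which they close (so a half turn about z gives the same grasp; the last joint's range is limited). The gripper opens to 92 mm and grips with 3 to 60 N. Pads are 19 mm wide; open, the fingers measure 130 mm over their backs; the gripper's body (75 mm by 190 mm) begins 47 mm behind the grasp point.
Start: joints at [-1.344, 0.434, 0.025, 1.573, -0.012, 1.134, -0.075], TCP at [0.202, 0.591, 0.246] pointing down, gripper open.
Joint ranges: [-2.62, 2.62], [-0.44, 2.09], [-1.27, 1.32], [0.08, 2.57], [-1.32, 4.46], [0.12, 2], [-2.74, 2.74]. Speed limits (rad/s): [2.22, 2.22, 3.01, 3.01, 3.14, 3.14, 3.14].

INTERFACE

Orientations are given as a rotation vector (axis times angle).
In Python, from cell import sensors, optics, arm gives the robot as it stands.
- The arm moves only by the tool arm_command, never from a script. Its argument "deltas" is one flat list of numbers, 7 for each row, row after row: the turn, a rotation vector about the world's x, y, z as a fraction of full scale, then the shift along the world's x, y, z as a fraction of full scale, then the finger opening in mm, from 0 to 91.8. In form: [wx, wy, wz, dx, dy, dz, fingers, wx, wy, wz, dx, dy, dz, fingers, ...]. A call has 1 to 20 rows; each row is the pose to reach, as a shift and turn from the pose commanded when the call began; what a row does not reach only later rows make up. Full scale, the value 1, is 1 m for a shift and 90 degrees for a turn. A row lasts 1/10 s, in which the tool goes at most 50 mm and 8.59 degrees, less where a joint would pass 70% of its speed; a pose out of reach is approached as far as the arm can. A call with a number of a shift or a turn outside -1 to 1 is refused whole. A call with a gripper value outside its range is refused whole. The fingers move at their own pace and stop on an object; "force" is the grip in N (left out, the last holds). Time passes only in rows, so rows that repeat a pose let the fingers close. It gives the time, the measured TCP pose, the force, the opening and the grip force at its end, in the units of the state.
- sensors.observe(): the state, without advancing time (a new reading comes with each control period).
- optics.get_image(name): name is "side" or "top" or "wrist"; returns the picture (400x640x3 uint8, blue, green, red); there is no depth.
- optics.calibration(name): a dict with "camera_matrix" (3x3 intrinsics, pixels), "rvec" (rotation vector, rad) and "tvec" (3), from world to camera coordinates, as OpenCV has them. Camera axes: x right, y down, z forward; pixel columns grow to the right and rows downward; lengths in m; the calibration is good to about 2 mm. A picture is of the moment at which its call begins: read the wrist's pose just before it. calibration takes no time and is no camera call; for the wrist camera it gives the pose at the moment of the call.
- arm.sign_off(): hands the job in; it is judged then, once.
The state is a dict: "clock": time; "joints": joint angles; "dq": joint speeds; "joint_efforts": joint torques, N m; "position": TCP position; "ee_rot": TCP orientation; "force": force on the tool from outside, world axes, zero at the start; "ft_torque": the same for the moment, N m; "width": opening from 0.0 (shut) to 1.0 (fully open); "gripper_force": force on a finger pad.
Only numpy, scipy, OpenCV 4.12 (cv2) and the standard library are available. Lean on these libraries where they do the work, as an engineer would, in place of code of your own. Each camera call takes 0.05 s, during which the arm holds its last target. There are 200 camera calls.

TASK

I want a close look at the largest of the three coins in the wooden tray. Draw the magnifier out of its stand by its handle, without anything touching the lens, turn it so that the lens lies level, and finish holding it still in the gripper with the lens centred straight above that coin, about 8 cm up. Leave the tray, the coins, the cup, the books and the obelisk where they are.

Things in the scene. Friction and masses are not known exactly. Their poses are not given: they have to be found in the camera images.
- magnifier: Hand magnifier, about 180 g: flat-sided dark wooden handle 120 long, 20 wide, 14 mm thick, a 10 mm steel neck, then the lens. Origin on the handle's centre line, 95 mm from its butt: the middle of the part to grip (30 mm towards the butt, 20 towards the lens). x along the handle to the lens, y across its width, z through its thickness. It starts sloping up at about 45 degrees, lens uppermost.
- lens: The magnifier's round lens with its steel rim, 96 mm across and 10 mm thick, fixed to the handle. The origin is the lens's centre, 83 mm from the magnifier's origin along x; same axes as the magnifier, z is normal to the glass. It is the heavier end: the whole balances about 40 mm from the magnifier's origin towards the lens, so grip firmly.
- stand: Fixed magnifier stand: a dark steel slab 150 x 90 x 18 mm with a dark steel sleeve rising from it at 45 degrees towards the stand's +x. The origin is the centre of the slab's underside, on the desk; z is up.
- sleeve_mouth (a point): Centre of the sleeve's open mouth, 64 mm above the desk. The sleeve is 31 x 25 mm outside, 23 x 16.5 mm inside and 45 mm deep along its slope; in place, the magnifier's origin is 50 mm beyond the mouth along the slope.
- tray: Loose wooden coin tray, 64 x 172 x 12 mm high, walls 5 mm, with three equal compartments in a row along its y, centres 54 mm apart, one coin loose in each. The origin is the centre of its underside; z is up.
- coin_large: The largest coin, plain steel, 39 mm across and 3 mm thick, lying flat in any of the three compartments. The origin is the centre of its underside, about 5 mm above the desk.
- coin_medium: A plain steel coin 27 mm across and 3 mm thick, in another compartment. Origin: centre of its underside.
- coin_small: A plain steel coin 20 mm across and 3 mm thick, in another compartment. Origin: centre of its underside.
- cup: White ceramic cup 72 mm across and 75 mm high on the far side of the desk. Origin: centre of its underside.
- books: Two books lying flat, one on the other, 120 x 170 mm and 40 mm high in all, on the far side. Origin: centre of the underside.
- obelisk: Pointed copper-coloured ornament, 60 mm across at the foot and 120 mm high, on the far side. Origin: centre of its underside.

How it is judged:
On the way:
1. the magnifier is held in the fingers, drawn clear of the stand's sleeve (distance between magnifier and sleeve_mouth above 0.1 m and contact force between magnifier and stand below 0.1 N and contact force between the fingers and magnifier above 1 N), for 0.2 s.
At the end, for the whole second after the job is handed in: Held still in the fingers and carried by nothing else: the lens level to within 10 degrees, its centre within 20 mm (seen from above) of the largest coin's centre and 55 to 120 mm above the desk, the tray and coins where they were (15 mm), and the cup, books and obelisk too (20 mm) (contact force between the fingers and magnifier above 1 N and angle between the z axis of lens and the z axis of stand, either way round below 0.175 rad and horizontal distance between lens and coin_large below 0.02 m and height (world z) of lens between 0.055 and 0.12 m and linear speed of lens below 0.02 m/s and angular speed of lens below 0.15 rad/s and contact force between magnifier and stand below 0.1 N and contact force between magnifier and tray below 0.1 N and contact force between magnifier and cup below 0.1 N and contact force between magnifier and books below 0.1 N and contact force between magnifier and obelisk below 0.1 N and distance of each of tray, coin_large, coin_medium, coin_small from where it was at the start of the episode below 0.015 m and distance of each of cup, books, obelisk from where it was at the start of the episode below 0.02 m); the arm keeps its last pose, push and grip.
It fails at once if the lens or its rim is touched or knocked against something (over 0.5 N) (contact force between lens and anything else above 0.5 N).
It fails at once if the tray or a coin is displaced by more than 15 mm (distance of any of tray, coin_large, coin_medium, coin_small from where it was at the start of the episode above 0.015 m).
It fails at once if the cup, the books or the obelisk is displaced by more than 20 mm (distance of any of cup, books, obelisk from where it was at the start of the episode above 0.02 m).
It also fails if it takes over 43 s, if anything falls off the work surface, if the arm or the gripper's body presses on something with over 40 N, if the wrist force passes 120 N, or if a joint passes its speed limit or range.

## Working session

There is one attempt and no reset: what is moved stays moved. The work goes in short steps, Python scripts to look and compute and a tool call to move; the robot and the scene stay as the last step left them, time stands still between calls to the robot, and variables do not carry over. Pictures are saved under pics/ and viewed, at most 10 in all, crops included, and the job is handed in when it is done.

Besides the shell and the picture viewer there is one more tool, called by a JSON object that holds its "op" and its "data", one argument or row to a line. arm_command: Moves the arm, as the interface text tells. Its arguments: {"type":"object","properties":{"deltas":{"type":"array","items":{"type":"number"}},"force":{"type":"number"}},"required":["deltas"]}

```bash
mkdir -p pics
python3 - <<'E'
from cell import sensors, optics, arm
import cv2,numpy as np
s=sensors.observe();print(s,arm.nose_length)
for n in("side","top"):
    cv2.imwrite(f"pics/{n}0.png",optics.get_image(n)); c=optics.calibration(n)
    R=cv2.Rodrigues(c["rvec"])[0];print(n,c["camera_matrix"].tolist(),(-R.T@np.ravel(c["tvec"])).round(3),R.round(2).tolist())
E
```

```text
{'clock': 0.0, 'joints': array([-1.34357977,  0.43519461,  0.02498873,  1.57408146, -0.01161769,
        1.13399647, -0.07509262]), 'dq': array([-0.0003535 ,  0.00037442, -0.00051577, -0.0014864 , -0.00089218,
        0.00131217, -0.00141221]), 'joint_efforts': array([-1.40417410e-04, -6.67862678e+01,  9.84577686e-01, -3.14463580e+01,
       -6.07266370e-02,  4.32170264e-02,  1.56287665e-04]), 'position': array([0.20231944, 0.5908473 , 0.2449688 ]), 'ee_rot': array([-5.15839565e-01, -3.09882801e+00,  2.40267701e-03]), 'force': array([-0.60934501,  0.3758464 ,  0.83474287]), 'ft_torque': array([0.01800026, 0.01113393, 0.02743965]), 'gripper_force': 0.0, 'width': 0.9974392128472623} 0.019
side [[466.6735776700706, 0.0, 315.1658737312209], [0.0, 466.6735776700706, 190.5188398135225], [0.0, 0.0, 1.0]] [ 0.352 -0.5    0.793] [[0.88, -0.47, 0.02], [-0.35, -0.68, -0.65], [0.31, 0.57, -0.76]]
top [[472.0252919228801, 0.0, 317.4636060966736], [0.0, 472.0252919228801, 198.716658979931], [0.0, 0.0, 1.0]] [0.581 0.017 1.012] [[-0.01, -1.0, -0.01], [-1.0, 0.01, -0.07], [0.07, 0.01, -1.0]]
```

View pics/top0.png

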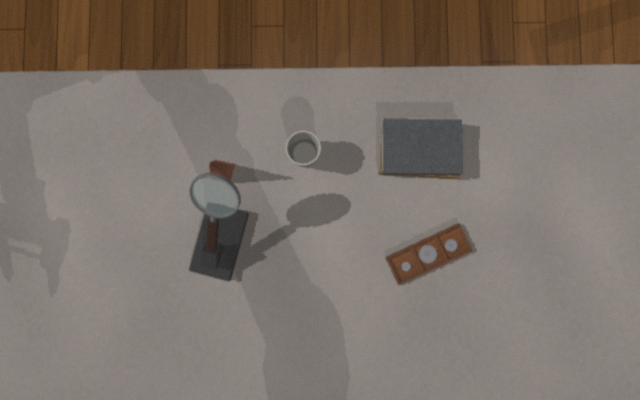

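View pics/side0.png

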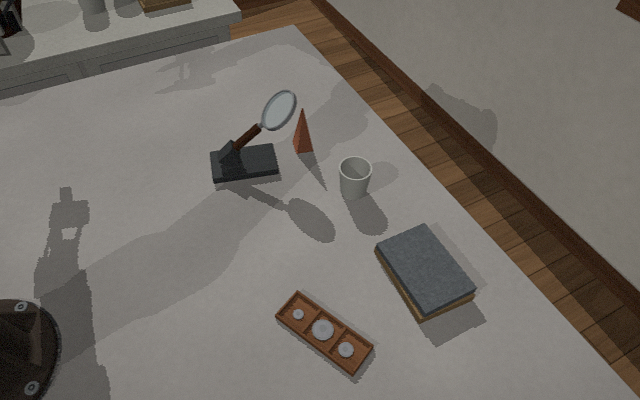

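The top view shows the magnifier's lens at about (215,195), its handle down to (211,255), the obelisk behind the lens at (222,170), and the large coin at (428,254). In the side view the lens is at (279,110), the handle runs (235,148) to (262,125), and the large coin is at (322,330).

```bash
cat > h.py <<'E'
import cv2,numpy as np
from cell import sensors,optics,arm
def P(c):
    R=cv2.Rodrigues(np.array(c["rvec"],float))[0];return R,np.ravel(c["tvec"]),np.array(c["camera_matrix"])
def ray(c,uv):
    R,t,K=P(c);d=R.T@np.linalg.inv(K)@np.array([uv[0],uv[1],1.]);return -R.T@t,d/np.linalg.norm(d)
def onz(c,uv,z):
    o,d=ray(c,uv);return o+d*(z-o[2])/d[2]
def tri(c1,a,c2,b):
    o1,d1=ray(c1,a);o2,d2=ray(c2,b)
    s=np.linalg.lstsq(np.c_[d1,-d2],o2-o1,rcond=None)[0];p,q=o1+s[0]*d1,o2+s[1]*d2
    return (p+q)/2,np.linalg.norm(p-q)
def proj(c,X):
    return cv2.projectPoints(np.array(X,float).reshape(-1,3),np.array(c["rvec"],float),np.array(c["tvec"],float),np.array(c["camera_matrix"]),None)[0].reshape(-1,2)
E
python3 - <<'E'
from h import *
C={n:optics.calibration(n) for n in("side","top")}
I={n:cv2.imread(f"pics/{n}0.png") for n in C}
roi={"top":dict(h=(200,218,222,256),l=(184,165,250,225),t=(375,215,485,292)),"side":dict(h=(228,118,270,152),l=(255,82,302,138),t=(265,280,385,385))}
out=[];L={};lens={};coin={}
for n in ("top","side"):
    im=I[n];hsv=cv2.cvtColor(im,cv2.COLOR_BGR2HSV).astype(int)
    x0,y0,x1,y1=roi[n]["h"];s=hsv[y0:y1,x0:x1];m=((s[...,1]>95)&((s[...,0]<18)|(s[...,0]>170)))
    v,u=np.nonzero(m);p=np.c_[u+x0,v+y0].astype(np.float32)
    ln=cv2.fitLine(p,cv2.DIST_HUBER,0,.01,.01).ravel();k=(p-ln[2:])@ln[:2];L[n]=(ln,k.min(),k.max());print(n,"handle",ln.round(2),len(p),(ln[2:]+k.min()*ln[:2]).round(1),(ln[2:]+k.max()*ln[:2]).round(1))
    x0,y0,x1,y1=roi[n]["t"];s=hsv[y0:y1,x0:x1];
    w=(s[...,1]>70).astype(np.uint8);cs,hi=cv2.findContours(w,cv2.RETR_CCOMP,cv2.CHAIN_APPROX_NONE)
    big=max(cs,key=cv2.contourArea);print("tray",cv2.minAreaRect(big))
    ho=[c for c,h in zip(cs,hi[0]) if h[3]>=0 and cv2.contourArea(c)>25]
    for c in sorted(ho,key=cv2.contourArea)[-3:]:
        e=cv2.fitEllipse(c);print(" coin",np.array(e[0])+[x0,y0],e[1])
        coin[n]=np.array(e[0])+[x0,y0]
    for k in("l",):
        x0,y0,x1,y1=roi[n][k];out.append(cv2.resize(im[y0:y1,x0:x1],(390,390*(y1-y0)//(x1-x0)),interpolation=cv2.INTER_CUBIC))
print("coin",tri(C["top"],coin["top"],C["side"],coin["side"]),onz(C["top"],coin["top"],.008),onz(C["side"],coin["side"],.008))
pl=[]
for n in C:
    ln=L[n][0];o,d1=ray(C[n],ln[2:]);_,d2=ray(C[n],ln[2:]+10*ln[:2]);N=np.cross(d1,d2);pl.append((N/np.linalg.norm(N),o))
d=np.cross(pl[0][0],pl[1][0]);d/=np.linalg.norm(d);d*=np.sign(d[2]);print("dir",d,"elev",np.degrees(np.arcsin(d[2])),"az",np.degrees(np.arctan2(d[1],d[0])))
for z in(.08,.1,.15):
    A=np.array([pl[0][0],pl[1][0],[0,0,1]]);b=[pl[0][0]@pl[0][1],pl[1][0]@pl[1][1],z];x=np.linalg.solve(A,b);print(x,proj(C["top"],x),proj(C["side"],x))
H=max(o.shape[0] for o in out);cv2.imwrite("pics/crop.png",np.hstack([cv2.copyMakeBorder(o,0,H-o.shape[0],0,10,cv2.BORDER_CONSTANT) for o in out]))
E
```

```text
top handle [ 4.0000e-02 -1.0000e+00  2.1044e+02  2.3619e+02] 72 [210. 249.] [211.  222.1]
tray ((53.560218811035156, 38.77189254760742), (30.9914608001709, 81.67730712890625), 64.98310089111328)
 coin [405.66797066 266.06858063] (10.539965629577637, 11.229321479797363)
 coin [450.84268188 244.96452332] (14.185802459716797, 14.512450218200684)
 coin [427.40405655 253.79577255] (19.836938858032227, 20.521997451782227)
side handle [  0.76  -0.65 246.02 137.11] 260 [233.6 147.7] [258.2 126.6]
tray ((58.780006408691406, 51.459999084472656), (99.00000762939453, 37.79999923706055), 36.869895935058594)
 coin [297.85748672 313.80776215] (11.818355560302734, 12.223418235778809)
 coin [345.30835724 349.15444183] (16.14876365661621, 17.169414520263672)
 coin [322.18704987 329.40606308] (22.257373809814453, 23.34407615661621)
coin (array([ 0.53791038, -0.20320498,  0.00574659]), np.float64(0.0007042348910020819)) [ 0.53768997 -0.20255899  0.008     ] [ 0.5377012  -0.20419633  0.008     ]
dir [ 0.74214003 -0.17578881  0.64678162] elev 40.29938722283707 az -13.32590545685441
[0.58136503 0.23905191 0.08      ] [[210.48023467 234.97027662]] [[245.37205598 137.66733964]]
[0.60431373 0.23361611 0.1       ] [[210.91691447 223.06443029]] [[255.18313362 129.24033701]]
[0.66168549 0.22002661 0.15      ] [[212.08915309 191.10395748]] [[280.66617301 107.35225824]]
```

View pics/crop.png

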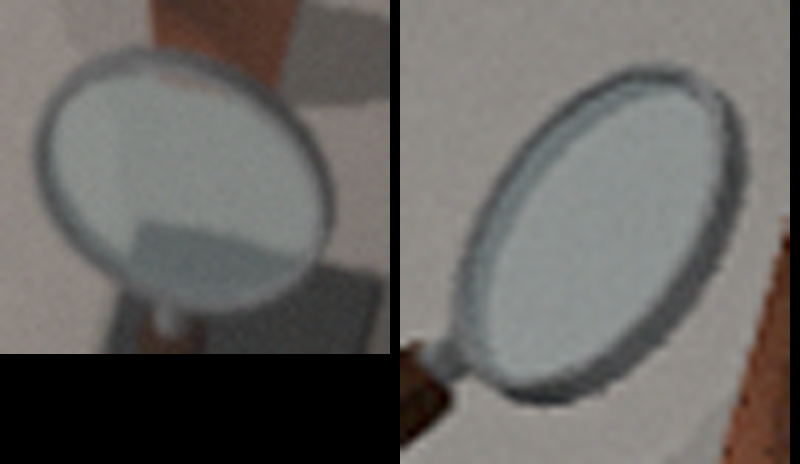

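The crop shows the round lens in both views: its centre is at about (215.5,195.4) in the top view and (279.2,110.3) in the side view. The obelisk stands just behind it.

Run:
```python
from h import *
C={n:optics.calibration(n) for n in("side","top")}
print("lens",tri(C["top"],(215.5,195.4),C["side"],(279.2,110.3)))
# neck/handle junction: top ~ (168,325)/5.91, side (35,380)/8.3
print("neck",tri(C["top"],(212.6,220.0),C["side"],(259.2,127.5)))
im=cv2.imread("pics/top0.png");g=cv2.cvtColor(im,cv2.COLOR_BGR2GRAY)
m=np.zeros_like(g);m[205:290,180:255]=(g[205:290,180:255]<75);
# slab
cs=cv2.findContours(m,cv2.RETR_EXTERNAL,cv2.CHAIN_APPROX_NONE)[0];c=max(cs,key=cv2.contourArea)
for q in cv2.boxPoints(cv2.minAreaRect(c)):print("slab corner",q,onz(C["top"],q,.018).round(3))
for t,b in(((222,163),(303,109)),):print("obelisk",tri(C["top"],t,C["side"],b))
s=sensors.observe();c=optics.calibration("wrist");R,t,K=P(c);Rt=cv2.Rodrigues(s["ee_rot"])[0]
print("cam in tool",Rt.T@(-R.T@t-s["position"]),(R@Rt).round(2).tolist(),K[0,0],Rt.round(2).tolist())
```

```text
lens (array([0.65439801, 0.21351494, 0.14948174]), np.float64(0.0014289369844851776))
neck (array([0.610983  , 0.228439  , 0.10652642]), np.float64(0.0021431320733659954))
slab corner [188.85527 269.64972] [0.509 0.299 0.018]
slab corner [207.8608  200.75471] [0.654 0.26  0.018]
slab corner [249.96687 212.37021] [0.628 0.171 0.018]
slab corner [230.96135 281.2652 ] [0.485 0.21  0.018]
obelisk (array([0.71217931, 0.20629941, 0.13722608]), np.float64(0.007327069798512543))
cam in tool [ 0.08167107  0.00093792 -0.13871077] [[0.0, 1.0, -0.0], [-0.95, 0.0, -0.3], [-0.3, 0.0, 0.95]] 281.87780100413937 [[-0.95, 0.32, -0.0], [0.32, 0.95, -0.0], [-0.0, -0.0, -1.0]]
```

```bash
cat >> h.py <<'E'
from scipy.spatial.transform import Rotation as Ro
def tool(az,el):
    a,e=np.radians([az,el]);mx=np.array([np.cos(e)*np.cos(a),np.cos(e)*np.sin(a),np.sin(e)])
    my=np.array([-np.sin(a),np.cos(a),0]);zm=np.cross(mx,my);return np.c_[-mx,my,-zm],mx,my,zm
def delta(p,T):
    s=sensors.observe();w=(Ro.from_matrix(T)*Ro.from_rotvec(s["ee_rot"]).inv()).as_rotvec()/(np.pi/2)
    print("delta",w.round(3),(np.array(p)-s["position"]).round(4))
E
python3 - <<'E'
from h import *
T,mx,my,zm=tool(-15.5,45);o=np.array([.598,.2285,.095]);print(o+.12*zm,mx,zm);delta(o+.12*zm,T)
E
```

```text
[0.51623324 0.25117593 0.17985281] [ 0.68138963 -0.18896607  0.70710678] [-0.68138963  0.18896607  0.70710678]
delta [-0.147 -0.478  0.036] [ 0.3139 -0.3397 -0.0652]
```

{"op": "arm_command", "data": {
  "deltas": [-0.147,-0.478,0.036,0.314,-0.34,-0.065,80,-0.147,-0.478,0.036,0.314,-0.34,-0.065,80,-0.147,-0.478,0.036,0.314,-0.34,-0.065,80,-0.147,-0.478,0.036,0.314,-0.34,-0.065,80,-0.147,-0.478,0.036,0.314,-0.34,-0.065,80,-0.147,-0.478,0.036,0.314,-0.34,-0.065,80,-0.147,-0.478,0.036,0.314,-0.34,-0.065,80,-0.147,-0.478,0.036,0.314,-0.34,-0.065,80,-0.147,-0.478,0.036,0.314,-0.34,-0.065,80,-0.147,-0.478,0.036,0.314,-0.34,-0.065,80,-0.147,-0.478,0.036,0.314,-0.34,-0.065,80,-0.147,-0.478,0.036,0.314,-0.34,-0.065,80,-0.147,-0.478,0.036,0.314,-0.34,-0.065,80,-0.147,-0.478,0.036,0.314,-0.34,-0.065,80]
}}

```text
clock: 1.5
position: [0.5158, 0.2531, 0.1807]
ee_rot: [0.315, 2.339, -0.128]
force: [-0.3, -0.2, 0.2]
width: 0.872
gripper_force: 0.0
```

Run:
```python
from h import *
s=sensors.observe();im=optics.get_image("wrist");cv2.imwrite("pics/w1.png",im);print(s["clock"],s["joints"].round(2),s["position"])
T,mx,my,zm=tool(-15.5,45);o=np.array([.598,.2285,.095]);delta(o+.12*zm,T);c=optics.calibration("wrist");np.save("w1.npy",c,allow_pickle=True)
print(proj(c,[o,o-.05*mx,o+.083*mx]))
```

```text
1.5 [-1.36  0.38  0.48  2.27  1.25  0.58 -0.73] [0.51581912 0.25306544 0.18072142]
delta [-0.001  0.    -0.002] [ 0.0003 -0.0017 -0.0009]
[[312.81327024 195.77719645]
 [312.66086866 143.58192649]
 [313.03238992 270.82242116]]
```

View pics/w1.png

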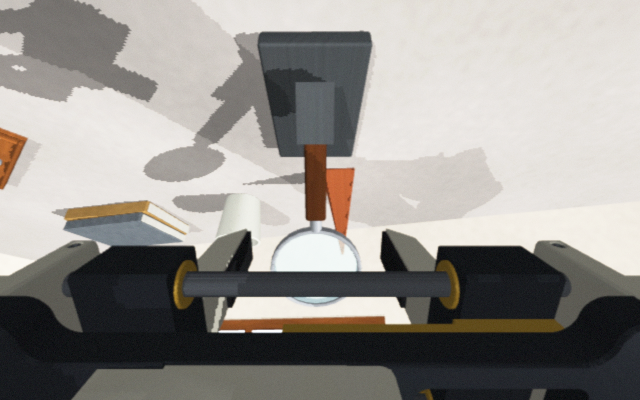

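The wrist view shows the handle running straight down the picture from the sleeve mouth at (316,145) to its end at (316,220). The lens is centred near (316,266), between the fingers.

Run:
```python
from h import *
w=np.load("w1.npy",allow_pickle=True).item();t=optics.calibration("top");sd=optics.calibration("side")
T,mx,my,zm=tool(-15.5,45)
im=cv2.imread("pics/w1.png");h=cv2.cvtColor(im,cv2.COLOR_BGR2HSV)
for v in(150,170,190,210):
    u=np.nonzero((h[v,285:330,1]>90)&(im[v,285:330,2]<165))[0]+285;print(v,u.min(),u.max())
for n,a,b,s in(("neck",(316,220),(212.6,220),(259.2,127.5)),("lens",(316,266.5),(215.5,195.4),(279.2,110.3))):
    for c,q in((t,b),(sd,s)):print(n,tri(w,a,c,q))
```

```text
150 304 326
170 306 326
190 306 328
210 306 324
neck (array([0.60999243, 0.22758456, 0.11516616]), np.float64(0.001538785167069395))
neck (array([0.61200644, 0.22594961, 0.1119255 ]), np.float64(0.005777637328467073))
lens (array([0.65415911, 0.21502028, 0.1490914 ]), np.float64(0.002311703953028713))
lens (array([0.65598782, 0.21526822, 0.14844764]), np.float64(0.0012987296846426876))
```

{"op": "arm_command", "data": {
  "deltas": [0,0,0,0.02,-0.005,-0.021,70,0,0,0,0.041,-0.01,-0.043,60,0,0,0,0.062,-0.015,-0.064,60,0,0,0,0.0825,-0.02,-0.086,60,0,0,0,0.0825,-0.02,-0.086,60,0,0,0,0.0825,-0.02,-0.086,60]
}}

```text
clock: 2.15
position: [0.5986, 0.2314, 0.0943]
ee_rot: [0.317, 2.339, -0.131]
force: [-0.2, -0.3, 0.8]
width: 0.656
gripper_force: 0.0
```

Run:
```python
from h import *
s=sensors.observe();a=optics.get_image("wrist");b=optics.get_image("side")
cv2.imwrite("pics/w2.png",np.hstack([a[0:400,120:520],cv2.resize(b[60:220,180:340],(400,400),interpolation=cv2.INTER_CUBIC)]))
print(s["position"],s["force"]);c=optics.calibration("wrist")
T,mx,my,zm=tool(-15.5,45);o=s["position"];print(proj(c,[o,o-.05*mx,o+.025*mx]))
```

```text
[0.5986378  0.23138322 0.09434853] [-0.15836302 -0.30727718  0.84290577]
[[312.76611615 259.77725993]
 [312.38151278 172.3813878 ]
 [312.93229638 297.53945065]]
```

View pics/w2.png

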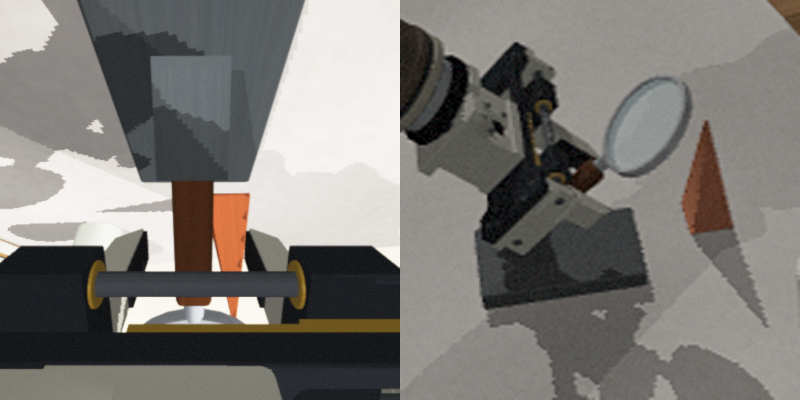

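The handle is centred between the fingers (u about 313, as predicted) and its end shows at v about 305. The side view shows the fingers around the handle, clear of the lens. Now I close.

{"op": "arm_command", "data": {
  "deltas": [0,0,0,0,0,0,25,0,0,0,0,0,0,10,0,0,0,0,0,0,5,0,0,0,0,0,0,5,0,0,0,0,0,0,5,0,0,0,0,0,0,5,0,0,0,0,0,0,5],
  "force": 45
}}

```text
clock: 2.95
position: [0.5989, 0.231, 0.0948]
ee_rot: [0.318, 2.338, -0.131]
force: [-1.3, -2.1, 1.9]
width: 0.216
gripper_force: 44.9
```

{"op": "arm_command", "data": {
  "deltas": [0,0,0,0.0034,-0.0009,0.0035,5,0,0,0,0.0068,-0.0019,0.0071,5,0,0,0,0.0102,-0.0028,0.0106,5,0,0,0,0.0136,-0.0038,0.0141,5]
}}

```text
clock: 3.35
position: [0.6131, 0.2275, 0.1093]
ee_rot: [0.318, 2.338, -0.13]
force: [0.6, 0.2, -2.6]
width: 0.212
gripper_force: 44.9
```

{"op": "arm_command", "data": {
  "deltas": [0,0,0,0.0068,-0.0019,0.0071,5,0,0,0,0.0136,-0.0038,0.0141,5,0,0,0,0.0204,-0.0057,0.0212,5,0,0,0,0.0273,-0.0076,0.0283,5,0,0,0,0.0341,-0.0094,0.0354,5,0,0,0,0.0409,-0.0113,0.0424,5,0,0,0,0.0477,-0.0132,0.0495,5,0,0,0,0.0477,-0.0132,0.0495,5,0,0,0,0.0477,-0.0132,0.0495,5,0,0,0,0.0477,-0.0132,0.0495,5]
}}

```text
clock: 4.35
position: [0.6597, 0.2145, 0.1578]
ee_rot: [0.317, 2.339, -0.13]
force: [-1.0, 0.4, -2.6]
width: 0.214
gripper_force: 44.9
```

Run:
```python
from h import *
s=sensors.observe();a=optics.get_image("wrist");b=optics.get_image("side")
cv2.imwrite("pics/w3.png",np.hstack([a[0:400,120:520],cv2.resize(b[40:200,190:350],(400,400),interpolation=cv2.INTER_CUBIC)]))
T,mx,my,zm=tool(-15.5,45)
print(s["position"],s["force"],s["ft_torque"])
# lens level, high: retreat point
delta([.50,.15,.28],tool(-15.5,0)[0])
c=np.array([.538,-.2035]);
for az in(-15,0,20):
    T,mx,_,_=tool(az,0);p=np.r_[c-.085*mx[:2],.16];print(az);delta(p,T)
```

```text
[0.65971972 0.21448547 0.15783081] [-1.01761085  0.4284594  -2.56468339] [ 0.30217848  1.17626742 -0.03385062]
delta [ 0.133  0.482 -0.001] [-0.1597 -0.0645  0.1222]
-15
delta [0.131 0.482 0.005] [-0.2038 -0.396   0.0022]
0
delta [0.067 0.497 0.163] [-0.2067 -0.418   0.0022]
20
delta [-0.021  0.507  0.373] [-0.2016 -0.4471  0.0022]
```

View pics/w3.png

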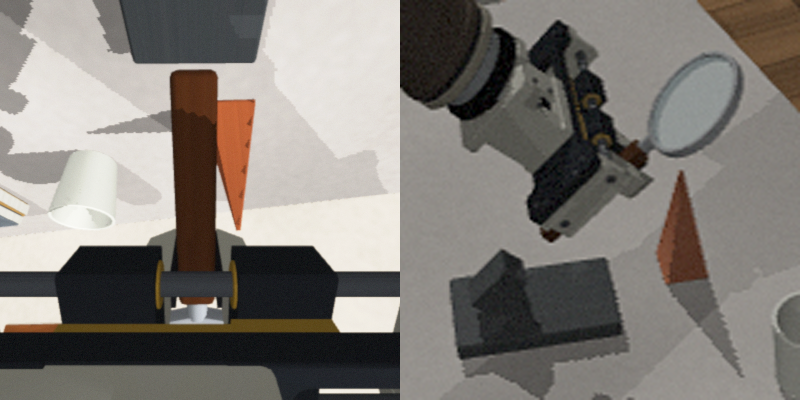

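The magnifier is out: its butt is clear of the sleeve at (313,72), and the side view shows the handle in the fingers with the lens clear of the obelisk. Next I retreat, rise and level the lens.

{"op": "arm_command", "data": {
  "deltas": [0,0,0,-0.016,-0.006,0.015,5,0,0,0,-0.032,-0.012,0.035,5,0.013,0.048,0,-0.048,-0.019,0.055,5,0.027,0.096,0,-0.064,-0.026,0.075,5,0.04,0.145,0,-0.08,-0.032,0.09,5,0.053,0.193,0,-0.096,-0.039,0.105,5,0.067,0.241,0,-0.112,-0.045,0.12,5,0.08,0.289,0,-0.128,-0.052,0.122,5,0.093,0.337,0,-0.144,-0.058,0.122,5,0.106,0.386,0,-0.16,-0.065,0.122,5,0.12,0.434,0,-0.16,-0.065,0.122,5,0.133,0.482,0,-0.16,-0.065,0.122,5,0.133,0.482,0,-0.16,-0.065,0.122,5,0.133,0.482,0,-0.16,-0.065,0.122,5]
}}

```text
clock: 5.85
position: [0.5002, 0.1488, 0.2797]
ee_rot: [0.425, 3.112, -0.002]
force: [-0.2, 1.1, -2.4]
width: 0.21
gripper_force: 44.9
```

Run:
```python
from h import *
s=sensors.observe();print(s["position"],s["joints"].round(2))
c=np.array([.538,-.2035])
for az in(-15.5,):
    T,mx,_,_=tool(az,0);p=np.r_[c-.085*mx[:2],.2];print(az);delta(p,T)
```

```text
[0.50021452 0.14879616 0.27966539] [-0.6   0.24  0.25  1.79 -0.06  1.13  0.98]
-15.5
delta [0.001 0.    0.001] [-0.0441 -0.3296 -0.0797]
```

{"op": "arm_command", "data": {
  "deltas": [0,0,0,-0.004,-0.03,0,5,0,0,0,-0.008,-0.06,0,5,0,0,0,-0.012,-0.09,-0.01,5,0,0,0,-0.016,-0.12,-0.02,5,0,0,0,-0.02,-0.15,-0.03,5,0,0,0,-0.024,-0.18,-0.04,5,0,0,0,-0.028,-0.21,-0.05,5,0,0,0,-0.032,-0.24,-0.06,5,0,0,0,-0.036,-0.27,-0.07,5,0,0,0,-0.04,-0.3,-0.08,5,0,0,0,-0.044,-0.33,-0.08,5,0,0,0,-0.044,-0.33,-0.08,5,0,0,0,-0.044,-0.33,-0.08,5,0,0,0,-0.044,-0.33,-0.08,5]
}}

```text
clock: 7.25
position: [0.4563, -0.1793, 0.2004]
ee_rot: [0.42, 3.113, 0.001]
force: [0.4, -0.4, -1.7]
width: 0.209
gripper_force: 44.9
```

Run:
```python
from h import *
s=sensors.observe();a=optics.get_image("top");b=optics.get_image("side")
x=cv2.resize(a[200:300,360:460],(400,400),interpolation=cv2.INTER_CUBIC);y=cv2.resize(b[220:380,240:400],(400,400),interpolation=cv2.INTER_CUBIC)
cv2.imwrite("pics/w4.png",np.hstack([x,y]));print(s["position"])
mx=tool(-15.5,0)[1];L=s["position"]+.085*mx
print(proj(optics.calibration("top"),L),proj(optics.calibration("side"),L))
```

```text
[ 0.45626991 -0.17925538  0.20035156]
[[451.95273883 258.19846301]] [[325.51526719 272.04995025]]
```

View pics/w4.png

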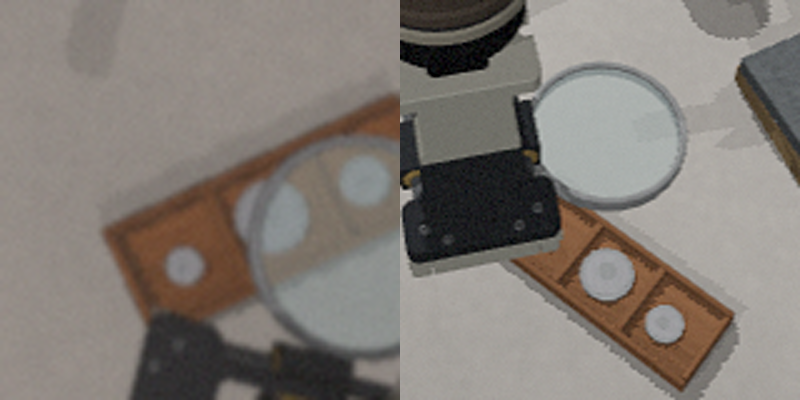

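The lens is level in both views: its centre is at about (450,261) in the top view and (323.5,274) in the side view, within about 3 px of what I predicted. Now I descend.

{"op": "arm_command", "data": {
  "deltas": [0,0,0,0,-0.001,-0.015,5,0,0,0,0,-0.001,-0.03,5,0,0,0,0,-0.001,-0.045,5,0,0,0,0,-0.001,-0.06,5,0,0,0,0,-0.001,-0.075,5,0,0,0,0,-0.001,-0.09,5,0,0,0,0,-0.001,-0.105,5,0,0,0,0,-0.001,-0.113,5,0,0,0,0,-0.001,-0.113,5,0,0,0,0,-0.001,-0.113,5,0,0,0,0,-0.001,-0.113,5]
}}

```text
clock: 8.45
position: [0.4568, -0.1817, 0.088]
ee_rot: [0.423, 3.112, 0.001]
force: [-0.1, 0.5, -2.0]
width: 0.211
gripper_force: 44.9
```

Run:
```python
from h import *
s=sensors.observe();a=optics.get_image("top");b=optics.get_image("side");cv2.imwrite("pics/t5.png",a);cv2.imwrite("pics/s5.png",b)
x=cv2.resize(a[210:300,385:475],(400,400),interpolation=cv2.INTER_CUBIC);y=cv2.resize(b[260:360,270:370],(400,400),interpolation=cv2.INTER_CUBIC)
cv2.imwrite("pics/w5.png",np.hstack([x,y]));print(s["position"])
mx=tool(-15.5,0)[1];L=s["position"]+.085*mx
print(proj(optics.calibration("top"),L),proj(optics.calibration("side"),L))
```

```text
[ 0.45676856 -0.18169431  0.08802889]
[[437.44033929 254.98732246]] [[324.16843687 308.55774797]]
```

View pics/w5.png

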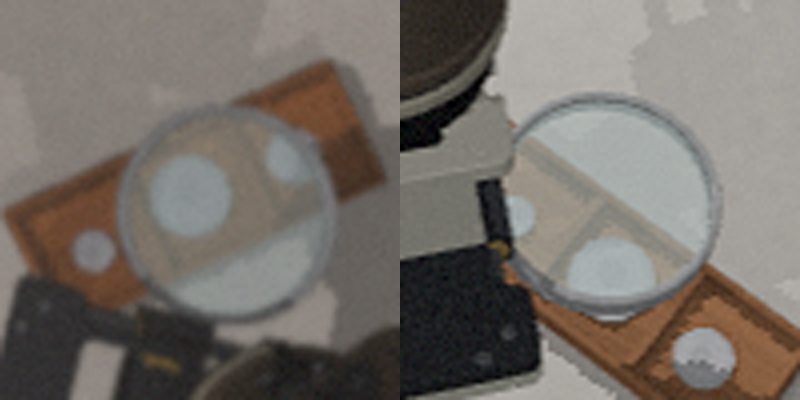

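The top view shows the lens centred at about (436,257.7) and the side view at about (323,311). The large coin shows through it, up and left of centre in the top view by parallax. I'll triangulate the centre and check that it is level.

Run:
```python
from h import *
t=optics.calibration("top");sd=optics.calibration("side")
L,e=tri(t,(436.1,257.7),sd,(323.1,311.3));print(L,e,L[:2]-[.538,-.2035])
th=np.linspace(0,2*np.pi,200)
for el in(-10,-5,0,5,10):
    for az in(-15.5,):
        _,mx,my,zm=tool(az,el);o=sensors.observe()["position"];c=o+.083*mx
        X=np.concatenate([c+.048*(np.outer(np.cos(th),mx)+np.outer(np.sin(th),my))+z*zm for z in(-.005,.005)])
        for n,cc,(x0,y0,k) in(("top",t,(385,210,400/90)),("side",sd,(270,260,4))):
            q=(proj(cc,X)-[x0,y0])*k;print(el,n,q.min(0).round(),q.max(0).round())
```

```text
[ 0.53485522 -0.20417743  0.08106287] 0.0038691846961695186 [-0.00314478 -0.00067743]
-10 top [113.  97.] [335. 316.]
-10 side [ 91. 104.] [323. 328.]
-5 top [117.  95.] [340. 316.]
-5 side [93. 94.] [328. 321.]
0 top [120.  94.] [346. 317.]
0 side [94. 85.] [330. 314.]
5 top [122.  94.] [351. 319.]
5 side [92. 76.] [330. 307.]
10 top [125.  97.] [356. 322.]
10 side [90. 66.] [330. 301.]
```

The lens is 3 mm off centre and tilts about 4° down at its far edge. A small trim fixes both.

{"op": "arm_command", "data": {
  "deltas": [-0.005,-0.019,0,0.001,0,-0.001,5,-0.01,-0.038,0,0.003,0.001,-0.003,5,-0.01,-0.038,0,0.003,0.001,-0.003,5,-0.01,-0.038,0,0.003,0.001,-0.003,5,-0.01,-0.038,0,0.003,0.001,-0.003,5,-0.01,-0.038,0,0.003,0.001,-0.003,5,-0.01,-0.038,0,0.003,0.001,-0.003,5]
}}

```text
clock: 9.25
position: [0.4594, -0.1807, 0.0844]
ee_rot: [0.415, 3.052, -0.011]
force: [-0.5, -0.6, -2.3]
width: 0.216
gripper_force: 44.9
```

Run:
```python
from h import *
s=sensors.observe();print(s["clock"],s["position"],s["gripper_force"],abs(s["dq"]).max())
b=optics.get_image("side");a=optics.get_image("top")
x=cv2.resize(a[210:300,385:475],(400,400),interpolation=cv2.INTER_CUBIC);y=cv2.resize(b[260:360,270:370],(400,400),interpolation=cv2.INTER_CUBIC)
cv2.imwrite("pics/w6.png",np.hstack([x,y]))
```

```text
9.25 [ 0.45942871 -0.18072629  0.08438585] 44.88234758377075 0.003585902482965036
```

View pics/w6.png

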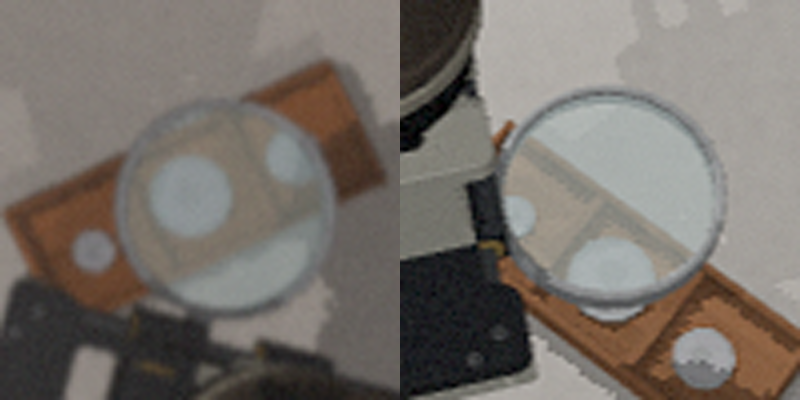

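The lens now spans 117–336 × 97–317 in the top crop and 495–725 × 87–308 in the side crop. That is level, about 8 cm up and centred over the coin to within a few mm. The tray and coins have not moved, so I hand in.

```bash
python3 -c "
from cell import arm
print(arm.sign_off())"
```

```text
the job is handed in; nothing more can be done
None
```

I drew the magnifier from its stand and handed in with it held still and level, the lens over the largest coin within a few mm and about 8 cm up. The tray and coins had not moved in the last pictures; I kept clear of the cup, books and obelisk but did not re-measure them, and the hand-in gave no verdict.

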